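Close the vial case without a bang

TASK

Close the open vial case gently, without gripping anything: tip its standing lid over from behind towards its front, catch the falling lid from below on a finger while it is still well open, and lower it slowly until it is fully shut without a bang. Do not pinch the lid or press hard on it, do not lift or shove the case, and leave the other things on the bench where they are; finish with the hand clear.

Things in the scene. Friction and masses are not known exactly. Their poses are not given: they have to be found in the camera images.
- case: Loose grey plastic case full of vials, 1.8 kg, 110 mm deep (its x) by 210 mm wide (its y) by 85 mm tall. Origin: centre of its underside. Its +x points from the front to the hinge side, z up; its front (-x) faces the robot's right, its hinge side the left, more or less.
- lid (a joint): Lid angle, rad: 0 shut, 1.57 upright, 1.85 stop; starts leaning back at 1.65 to 1.8. The hinge rubs: from about 1.3 to the stop the lid stays put (0.4 to 0.8 N at the tab tips it slowly). Below about 1.2 it falls shut by itself, slowly at first (2 to 4 s from 1.1 to shut), and bangs shut at 0.5 to 0.9 rad/s. A bang: over 0.45 rad/s (60 mm/s at the tab) in the last 0.2 rad; catch it above that.
- lid_hinge (a point): Point on the hinge axis at mid-width, 55 mm along case +x from the case's origin, 85.5 mm up; the axis runs along case y. The lid is a stiff flat grey panel, 110 by 210 mm, 8 mm thick, 0.27 to 0.36 kg; its underside plane passes through this axis.
- lid_tab (a point): Middle of the tip edge of the lid's tab, on the lid's underside, 142 mm from the hinge axis. The tab is 70 mm wide (case y), 8 mm thick and juts 32 mm beyond the panel: on the standing lid it is the top edge; on the shut lid it overhangs the front wall by 32 mm, underside 85.5 mm above the bench, so a finger tilted 30 to 45 degrees from the front fits under it.
- vial_a: Loose vial, 23 mm across, 58 mm tall, standing beside the case on its +y side (towards the robot). Origin: centre of its underside. Leave alone.
- vial_b: The same, on the case's -y side (away from the robot). Leave alone.
- vial_c: The same, in front of the case's front wall and 95 to 115 mm to the +y side of its middle. Leave alone.
- tape: Roll of brown tape lying flat, 100 mm across, 48 mm tall, behind the case's hinge side. Origin: centre of its underside. Leave alone.
- tray: Purple vial rack with vials, 222 by 132 mm, 66 mm tall, on the left. Origin: centre of its underside. Leave alone.
- glovebox: Glove carton 240 by 120 mm, 90 mm tall, on the right. Origin: centre of its underside. Leave alone.
- marker: Marker pen 120 mm long, 12 mm thick, lying near the robot on the right. Origin: centre of its underside. Leave alone.
There are look-alikes about, which are no part of the job. Leave any yellow look-alike of the case alone.

How it is judged:
On the way, in this order (a step that is already met when the one before it is completed fails the run):
1. the lid is tipped over to the front, past its balance (under 1.2 rad) (value of joint lid below 1.2 rad).
2. the lid is caught: carried by the fingers between 0.75 and 0.2 rad, slower than 0.6 rad/s (value of joint lid between 0.2 and 0.75 rad and contact force between the fingers and lid above 0.2 N and velocity of joint lid above -0.6 rad/s), for 0.2 s.
3. the lid is shut (under 0.03 rad) (value of joint lid below 0.03 rad), for 0.1 s.
At the end, for the whole second after the job is handed in: The lid is shut (joint under 0.03 rad), the case stands flat within 20 mm of where it was, at rest (value of joint lid below 0.03 rad and distance of case from where it was at the start of the episode below 0.02 m and angle between case's own z axis and vertical below 0.03 rad and linear speed of case below 0.02 m/s); the robot touches nothing.
It fails at once if the lid bangs: faster than 0.45 rad/s in the last 0.2 rad (value of joint lid below 0.2 rad and velocity of joint lid below -0.45 rad/s).
It fails at once if the lid is pinched or pushed hard (over 15 N between fingers and lid) (contact force between the fingers and lid above 15 N).
It fails at once if the case is lifted, tipped or shoved (over 10 mm up, 0.1 rad or 20 mm away) (height (world z) of case above 0.01 m or angle between case's own z axis and vertical above 0.1 rad or distance of case from where it was at the start of the episode above 0.02 m).
It fails at once if another thing on the bench is disturbed (moved over 15 mm) (distance of any of vial_a, vial_b, vial_c, tape, tray, glovebox, marker from where it was at the start of the episode above 0.015 m).
It also fails if it takes over 38 s, if anything falls off the work surface, if the arm or the gripper's body presses on something with over 40 N, if the wrist force passes 120 N, or if a joint passes its speed limit or range.

ROBOT

A 6-joint arm with a two-finger parallel gripper is mounted at the origin on the work surface. World frame = base frame: x ahead of the robot, y to its left, z up, the work surface at z = 0. Lengths are in m, angles in rad, forces in N, time in s.
With the tool pointing down it reaches from about 0.35 to 1 m from the base axis. Payload 7.1 kg.
Tool frame: the origin (TCP) lies at the very end of the fingers, on their centre line; the grasp point (between the pads) lies bot.tcp_to_grasp behind it (bot.tcp_to_grasp is the distance from the TCP to the grasp point, in m); z points along the fingers, y is the line along which they close (so a half turn about z gives the same grasp; the last joint's range is limited). The gripper opens to 85 mm and grips with 20 to 120 N. Pads are 22 mm wide; open, the fingers measure 114 mm over their backs; the gripper's body (76 mm by 85 mm) begins 54 mm behind the grasp point. The pads swing forward as they close: fully open they stand 13 mm farther back than shut.
Start: joints at [1.131, 0.423, 1.63, -0, 1.089, -0.019], TCP at [0.255, 0.57, 0.231] pointing down, gripper open.
Joint ranges: [-3, 3], [-0.9, 2.11], [0.09, 2.58], [-1.31, 4.45], [0.11, 2.69], [-2.54, 2.54]. Speed limits (rad/s): [2.39, 2.39, 3.01, 3.14, 3.14, 3.14].

INTERFACE

Orientations are given as a rotation vector (axis times angle).
In Python, from rig import sensors, imaging, finish_job, bot gives the robot as it stands.
- The arm moves only by the tool jog_arm, never from a script. Its arguments are lists of equal length, an entry for each row: "hand": the closure in counts, from 0 (fully open) to 255 (shut); "travel": the shift along the tool's x, y, z in m, a list of three; "yaw": the turn about the tool's z in degrees. A call has exactly 8 rows; each row is the pose to reach, as a shift and turn from the pose commanded when the call began, along the tool's axes at that moment; what a row does not reach only later rows make up. A row lasts 1/8 s, in which the tool goes at most 62.5 mm and 10.7 degrees, less where a joint would pass 70% of its speed; a pose out of reach is approached as far as the arm can. A call with a gripper value outside its range is refused whole. The fingers move at their own pace and stop on an object; "newtons" is the grip in N (left out, the last holds). Time passes only in rows, so rows that repeat a pose let the fingers close, or fill a call up. It gives the time, the measured TCP pose, the force, the opening and the grip force at its end, in the units of the state.
- sensors.state(): the state, without advancing time (a new reading comes with each control period).
- imaging.capture(name): name is "scene" or "top" or "wrist"; returns (picture, depth): 400x640x3 uint8, red, green, blue; 400x640 float32, m along the optical axis (not along the pixel's ray), 0 where there is no reading.
- imaging.calibration(name): a dict with "fx", "fy", "cx", "cy" (pixels), "eye" and "attitude" of the camera in the world; the wrist camera has in their place "T_tool_cam" (4x4, takes a point from camera to tool coordinates, whose origin is the TCP and whose axes are the flange's). Camera axes: x right, y down, z forward; pixel columns grow to the right and rows downward; lengths in m; the calibration is good to about 2 mm. A picture is of the moment at which its call begins: read the wrist's pose just before it. calibration takes no time and is no camera call.
- finish_job(): hands the job in; it is judged then, once.
The state is a dict: "time": time; "joint_positions": joint angles; "qd": joint speeds; "joint_torque": joint torques, N m; "tcp_pos": TCP position; "ee_rot": TCP orientation; "wrist_force": force on the tool from outside, world axes, zero at the start; "moment": the same for the moment, N m; "width": finger opening in m; "grasp_force": force on a finger pad.
Only numpy, scipy, OpenCV 4.12 (cv2) and the standard library are available. Lean on these libraries where they do the work, as an engineer would, in place of code of your own. Each camera call takes 0.05 s, during which the arm holds its last target. There are 200 camera calls.

## Working session

There is one attempt and no reset: what is moved stays moved. The work goes in short steps, Python scripts to look and compute and a tool call to move; the robot and the scene stay as the last step left them, time stands still between calls to the robot, and variables do not carry over. Pictures are saved under pics/ and viewed, at most 10 in all, crops included, and the job is handed in when it is done.

Besides the shell and the picture viewer there is one more tool, called after "Call:" as name([rows], argument=value, ...), one row to a line, values as JSON. jog_arm: Moves the arm, as the interface text tells. Its arguments: {"type":"object","properties":{"hand":{"type":"array","items":{"type":"number"}},"travel":{"type":"array","items":{"type":"array","items":{"type":"number"}}},"yaw":{"type":"array","items":{"type":"number"}},"newtons":{"type":"number"}},"required":["hand","travel","yaw"]}

```bash
mkdir -p pics; ls; cat > h.py <<'E'
import numpy as np, cv2
from rig import sensors, imaging, finish_job, bot
from scipy.spatial.transform import Rotation as R
def cloud(n):
    p,d=imaging.capture(n); c=imaging.calibration(n)
    v,u=np.mgrid[:400,:640]
    P=np.stack([(u-c['cx'])/c['fx']*d,(v-c['cy'])/c['fy']*d,d],-1)
    A=np.array(c['attitude'],float)
    A=R.from_rotvec(A).as_matrix() if A.shape==(3,) else A[:3,:3]
    W=P@A.T+np.array(c['eye']); W[d==0]=np.nan
    return p,W
E
python3 - <<'E'
from h import *
print(sensors.state(), bot.tcp_to_grasp)
for n in('scene','top'):
    print(imaging.calibration(n))
    p,W=cloud(n); np.savez('c_'+n,p=p,W=W); cv2.imwrite(f'pics/{n}.png',p[...,::-1])
E
```

```text
pics
{'time': 0.0, 'joint_positions': array([ 1.13100296e+00,  4.23843001e-01,  1.63070163e+00,  3.39942262e-05,
        1.08862768e+00, -1.90081503e-02]), 'qd': array([ 5.86132232e-04, -9.00044685e-04,  1.80668527e-04, -1.84506222e-04,
        8.96789898e-05,  1.04845995e-03]), 'joint_torque': array([-1.23545324e-03, -5.57387388e+01, -2.81749427e+01, -1.05261834e-04,
        7.29563559e-03, -1.04436421e-05]), 'tcp_pos': array([0.25503208, 0.56998421, 0.23053979]), 'ee_rot': array([-6.56045276e-01, -3.07193135e+00,  2.40526359e-03]), 'wrist_force': array([0.06187906, 0.07592131, 0.16317872]), 'moment': array([ 0.03781518,  0.00086275, -0.0328797 ]), 'grasp_force': 0.0, 'width': 0.08566380626922492} 0.0187
{'fx': 494.69028191253267, 'fy': 494.69028191253267, 'cx': 325.76641291501517, 'cy': 188.3754114361252, 'eye': array([1.60785068, 0.07937943, 0.86069447]), 'attitude': array([-1.6341641 , -1.70062382,  0.86948856])}
{'fx': 417.1857604221759, 'fy': 417.1857604221759, 'cx': 321.807040438604, 'cy': 190.99545386964502, 'eye': array([0.36662415, 0.02582056, 1.28394462]), 'attitude': array([-2.14725454,  2.18875741, -0.13615629])}
```

View pics/scene.png

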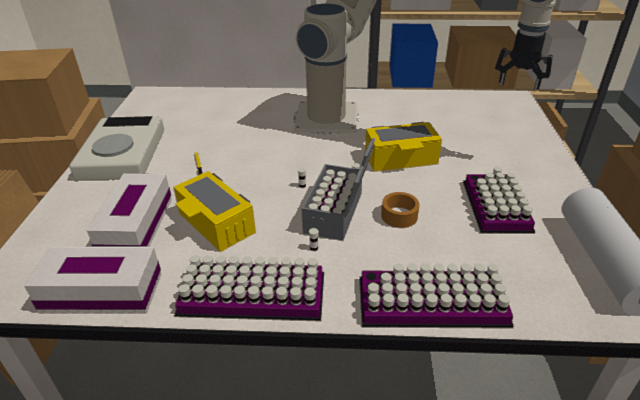

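View pics/top.png

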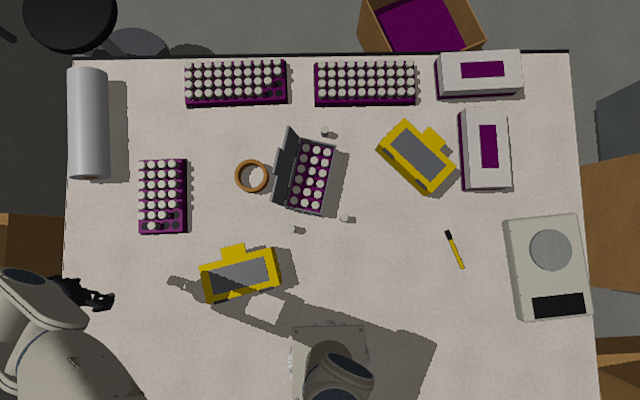

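The grey case with the lid up is at top (310,178) and scene (333,200). The look-alikes are the yellow cases at top (415,157) and (240,275), so I choose the grey one. I'll check it in a crop and measure it.

```bash
python3 - <<'E'
from h import *
t=np.load('c_top.npz');s=np.load('c_scene.npz')
def at(c,u,v): return np.round(c['W'][v,u],3)
print('case',at(t,310,178),'tape',at(t,241,176),'vials',at(t,298,229),at(t,344,217),at(t,326,131))
Q=np.concatenate([t['W'][100:230,255:350].reshape(-1,3),s['W'][130:245,290:390].reshape(-1,3)])
C=np.concatenate([t['p'][100:230,255:350].reshape(-1,3),s['p'][130:245,290:390].reshape(-1,3)]).astype(int)
src=np.r_[np.zeros(130*95),np.ones(115*100)]
grey=(np.ptp(C,axis=1)<25)&(C.max(1)<150)&(C.max(1)>40)
for k in(0,1):
  m=grey&(src==k)&(Q[:,2]>.1)&(Q[:,2]<.3)
  P=Q[m]; print(k,len(P),P.min(0),P.max(0))
  m2=grey&(src==k)&(Q[:,2]>.079)&(Q[:,2]<.092)
  P=Q[m2][:,:2].astype(np.float32); print('rim',len(P),cv2.minAreaRect(P*1000),P.min(0),P.max(0))
m=grey&(Q[:,2]>.1)&(Q[:,2]<.3)
np.savez('lid',P=Q[m],s=src[m])
a=cv2.resize(t['p'][110:245,225:365],None,fx=4,fy=4); b=cv2.resize(s['p'][120:260,280:430],None,fx=4,fy=4)[:540]
im=np.concatenate([a[:, :],b],1); im=cv2.resize(im,(800,int(im.shape[0]*800/im.shape[1])))
cv2.imwrite('pics/crop.png',im[...,::-1])
E
```

```text
case [0.543 0.044 0.079] tape [ 0.565  0.26  -0.   ] vials [ 0.398  0.085 -0.004] [ 0.429 -0.054  0.054] [ 0.688 -0.006  0.058]
0 435 [0.46390966 0.07893626 0.10037787] [0.6690836  0.15111186 0.22782247]
rim 470 ((551.923828125, 46.045867919921875), (113.38818359375, 209.7010040283203), 76.36183166503906) [ 0.43706936 -0.030694  ] [0.66430956 0.12270649]
1 417 [0.46754595 0.0771268  0.10116108] [0.67303232 0.15001439 0.22500162]
rim 375 ((451.9587707519531, 81.3759994506836), (134.18496704101562, 431.94830322265625), 71.53490447998047) [ 0.2574117  -0.03348721] [0.66834486 0.20666073]
```

View pics/crop.png

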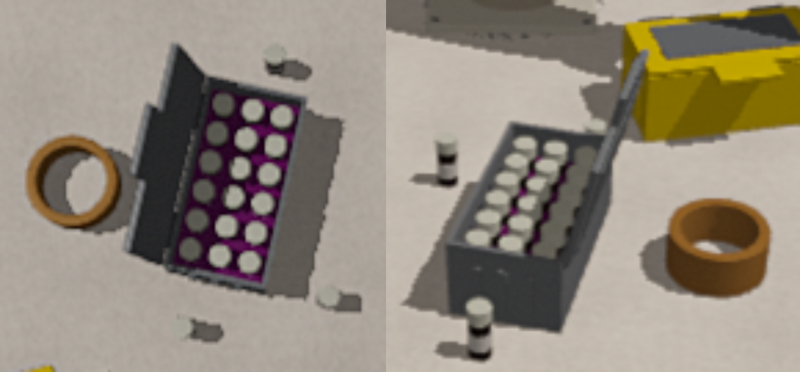

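The crop confirms the open grey case: its lid leans back to the left, the tape is behind it, and vial_c is at lower right. Next I'll fit the hinge and lid and work out the moves. The tool can only yaw, so I plan to catch the tab's tip edge on a vertical finger.

```bash
cat >> h.py <<'E'
YAW=np.deg2rad(76.4); H=np.array([.552,.046,0])+.055*np.array([np.cos(YAW),np.sin(YAW),0]); H[2]=.0855
E1=np.array([np.cos(YAW),np.sin(YAW),0]); E2=np.array([-E1[1],E1[0],0])
def h(P): # hinge frame: x back, y toward robot, z up
    d=np.asarray(P)-H; return np.stack([d@E1,d@E2,d[...,2]],-1)
def tool(P): # hinge-frame TCP target -> travel in present tool axes
    s=sensors.state(); W=H+P[0]*E1+P[1]*E2+np.array([0,0,P[2]])
    return R.from_rotvec(s['ee_rot']).as_matrix().T@(W-s['tcp_pos'])
E
python3 - <<'E'
from h import *
d=np.load('lid.npz'); Pw=d['P']; P=h(Pw)
for k in(0,1):
  q=P[(d['s']==k)&(abs(P[:,0]-.02)<.06)&(abs(P[:,1])<.12)]
  q=q[q[:,2]>.03]
  for i in range(3):
    c=q.mean(0); n=np.linalg.svd(q-c)[2][2]; r=(q-c)@n; q=q[abs(r)<max(.003,1.5*r.std())]
  n*=-np.sign(n[0]); print(k,len(q),'n',n.round(3),'x at z=0,y=0',c[0]+(c[1]*n[1]+c[2]*n[2])/n[0],'ang',np.arctan2(-n[0],-n[2]) ,'ymin/max',q[:,1].min(),q[:,1].max(),'zmax',q[:,2].max(),r.std())
t=q[q[:,2]>.12]; print('tab y',t[:,1].min(),t[:,1].max())
M=R.from_rotvec(sensors.state()['ee_rot']).as_matrix(); print(M.round(3)); print('E1',E1,'H',H)
print('yaw needed so tool x along -E1/E1:', [np.rad2deg(np.arctan2((s*E1)@M[:,1],(s*E1)@M[:,0])) for s in(1,-1)])
print(tool((.075,0,.2)), tool((.075,0,.115)))
E
```

```text
0 331 n [-0.971 -0.     0.237] x at z=0,y=0 -0.0031016625661263106 ang 1.8105734619901166 ymin/max -0.10384938178100389 0.10504076200440508 zmax 0.1423224664734476 0.0013220641518615973
1 283 n [-0.986  0.023  0.165] x at z=0,y=0 0.010286947953205549 ang 1.736855756394175 ymin/max -0.10556078411529089 0.10565093172679783 zmax 0.13878276987861815 0.0016083975607952257
tab y -0.03447353671044983 0.03549701135830515
[[-0.913  0.408 -0.001]
 [ 0.408  0.913 -0.001]
 [-0.    -0.001 -1.   ]]
E1 [0.23514211 0.971961   0.        ] H [0.56493282 0.09945786 0.0855    ]
yaw needed so tool x along -E1/E1: [np.float64(79.49046546603914), np.float64(-100.50953453396086)]
[-0.46135518 -0.22927455 -0.05456084] [-0.4613538  -0.22915033  0.03043907]
```

Call:
jog_arm([
  [-0.055,-0.027,-0.02],
  [-0.11,-0.055,-0.04],
  [-0.165,-0.082,-0.06],
  [-0.22,-0.11,-0.06],
  [-0.275,-0.137,-0.06],
  [-0.33,-0.165,-0.06],
  [-0.385,-0.192,-0.06],
  [-0.44,-0.219,-0.06],
], hand=[255,255,255,255,255,255,255,255], yaw=[10,20,30,40,50,60,70,79.5])

```text
time: 1.1
tcp_pos: [0.5679, 0.1896, 0.2911]
ee_rot: [-2.474, -1.936, 0.0]
wrist_force: [0.2, 0.9, -0.7]
width: 0.0002
grasp_force: 0.0
```

```bash
python3 - <<'E'
from h import *
s=sensors.state(); M=R.from_rotvec(s['ee_rot']).as_matrix(); print(M.round(3),h(s['tcp_pos']),s['joint_positions'],s['width'],s['wrist_force'])
print(tool((.07,0,.12)))
p,_=imaging.capture('wrist'); cv2.imwrite('pics/w1.png',p[...,::-1])
E
```

```text
[[ 0.241  0.971 -0.   ]
 [ 0.971 -0.241  0.   ]
 [-0.    -0.    -1.   ]] [0.08830728 0.01835922 0.20559419] [3.02327298e-01 3.22726891e-01 1.63402088e+00 1.16837569e-04
 1.18515592e+00 5.45399197e-01] 0.000212114901877276 [ 0.23330952  0.85997449 -0.72546963]
[-0.0181955   0.01849177  0.0855895 ]
```

View pics/w1.png

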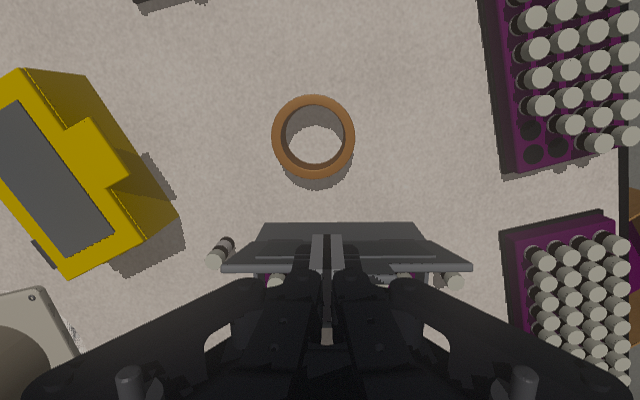

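The wrist view shows the fingers shut and centred behind the lid at (325,260), with the tape at (315,135) clear. I'll descend and start pushing.

Call:
jog_arm([
  [-0.006,0.018,0.03],
  [-0.015,0.018,0.06],
  [-0.02,0.018,0.085],
  [-0.028,0.018,0.085],
  [-0.036,0.018,0.085],
  [-0.044,0.018,0.085],
  [-0.052,0.018,0.085],
  [-0.06,0.018,0.085],
], hand=[255,255,255,255,255,255,255,255], yaw=[0,0,0,0,0,0,0,0])

```text
time: 2.15
tcp_pos: [0.5706, 0.1285, 0.2071]
ee_rot: [2.468, 1.942, 0.002]
wrist_force: [1.1, 1.2, 1.0]
width: -0.0004
grasp_force: 0.7
```

```bash
cat >> h.py <<'E'
def lid(tag):
    for n in('scene','top'):
        p,W=cloud(n); q=h(W); c=p.astype(int)
        m=(np.ptp(c,axis=2)<25)&(c.max(2)<150)&(c.max(2)>40)&(abs(q[...,1])<.1)&(abs(q[...,1])>.04)&(q[...,2]>.02)&(q[...,2]<.14)&(q[...,0]>-.14)&(q[...,0]<.045)
        x=q[m]
        if len(x)<40: print(n,'few',len(x)); continue
        for i in range(3):
            k=x.mean(0); nn=np.linalg.svd(x-k)[2][2]; r=(x-k)@nn; x=x[abs(r)<max(.003,1.5*r.std())]
        nn=nn*-np.sign(nn[0]); print(n,len(x),'theta',np.arctan2(-nn[0],-nn[2]).round(3),'x0',(k[0]+(k[1]*nn[1]+k[2]*nn[2])/nn[0]).round(4),'rms',r.std().round(4))
    cv2.imwrite(f'pics/{tag}.png',p[...,::-1])
    s=sensors.state(); print(s['time'],'h',h(s['tcp_pos']).round(4),'F',s['wrist_force'].round(2),'Fh',(E1@s['wrist_force']).round(2))
E
python3 -c "
from h import *
lid('a')"
```

```text
scene 202 theta 1.634 x0 0.0086 rms 0.0011
top few 1
2.25 h [0.0289 0.0017 0.121 ] F [-0.08  0.47 -0.83] Fh 0.44
```

Call:
jog_arm([
  [-0.006,0,0],
  [-0.012,0,0],
  [-0.018,0,0],
  [-0.024,0,0],
  [-0.03,0,0],
  [-0.035,0,0],
  [-0.04,0,0],
  [-0.04,0,0],
], hand=[255,255,255,255,255,255,255,255], yaw=[0,0,0,0,0,0,0,0])

```text
time: 3.25
tcp_pos: [0.5608, 0.0895, 0.2063]
ee_rot: [2.469, 1.942, -0.001]
wrist_force: [-0.3, 0.6, -0.4]
width: 0.0001
grasp_force: 0.0
```

```bash
python3 -c "
from h import *
lid('b')"
```

```text
scene 480 theta 1.331 x0 0.0077 rms 0.0011
top few 5
3.35 h [-0.0103  0.0017  0.1208] F [ 0.26 -0.21  0.19] Fh -0.14
```

Call:
jog_arm([
  [-0.01,0,0],
  [-0.02,0,0],
  [-0.03,0,0],
  [-0.03,0,-0.03],
  [-0.075,0,-0.035],
  [-0.125,0,-0.03],
  [-0.125,0,0.015],
  [-0.125,0,0.056],
], hand=[255,255,255,255,255,255,255,255], yaw=[0,0,0,0,0,0,0,0])

```text
time: 4.35
tcp_pos: [0.5314, -0.033, 0.1498]
ee_rot: [2.47, 1.94, 0.001]
wrist_force: [0.5, 0.0, -0.1]
width: 0.0
grasp_force: 0.0
```

```bash
python3 -c "
from h import *
lid('c')"
```

```text
scene 755 theta 1.013 x0 0.0087 rms 0.0013
top 657 theta 1.0 x0 0.0107 rms 0.0013
4.45 h [-0.1366  0.0048  0.0613] F [ 0.36 -0.76 -0.47] Fh -0.65
```

View pics/c.png

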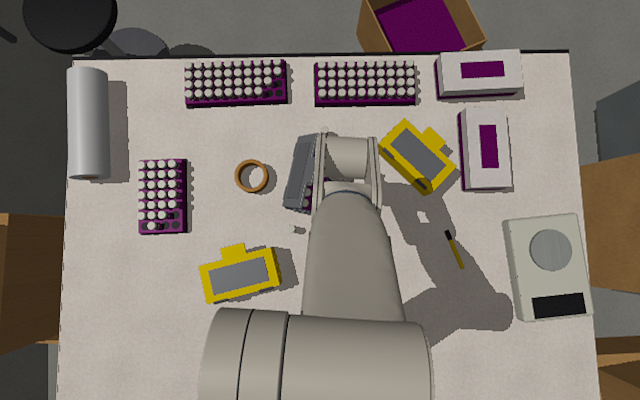

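Lid is at 1.0 rad and falling slowly, with the hand in front of it. I'll fine-place the finger to catch the tab at about 0.55 rad.

Call:
jog_arm([
  [0.004,0,0.006],
  [0.004,0,0.006],
  [0.004,0,0.006],
  [0.004,0,0.006],
  [0.004,0,0.006],
  [0.004,0,0.006],
  [0.004,0,0.006],
  [0.004,0,0.006],
], hand=[255,255,255,255,255,255,255,255], yaw=[0,0,0,0,0,0,0,0])

```text
time: 5.45
tcp_pos: [0.5324, -0.0276, 0.1443]
ee_rot: [-2.469, -1.943, 0.0]
wrist_force: [-0.4, 0.7, 0.1]
width: 0.0001
grasp_force: 0.0
```

```bash
python3 -c "
from h import *
lid('d')"
```

```text
scene 865 theta 0.677 x0 0.0124 rms 0.0014
top 612 theta 0.661 x0 0.0146 rms 0.0014
5.55 h [-0.1312  0.0017  0.0588] F [ 0.55 -0.16 -0.35] Fh -0.03
```

Call:
jog_arm([
  [0,0,0],
  [0,0,0],
  [0,0,0],
  [0,0,0],
  [0,0,0],
  [0,0,0],
  [0,0,0],
  [0,0,0],
], hand=[255,255,255,255,255,255,255,255], yaw=[0,0,0,0,0,0,0,0])

```text
time: 6.55
tcp_pos: [0.5324, -0.0276, 0.1443]
ee_rot: [2.469, 1.943, -0.0]
wrist_force: [1.1, -1.2, -0.2]
width: -0.0001
grasp_force: 0.6
```

```bash
python3 -c "
from h import *
lid('e')"
```

```text
scene 829 theta 0.569 x0 0.0148 rms 0.0014
top 553 theta 0.564 x0 0.0181 rms 0.0015
6.65 h [-0.1312  0.0017  0.0588] F [-0.4  -1.64 -1.16] Fh -1.69
```

Caught at 0.565 rad with about 1.7 N on the finger. Now I'll lower it along the tab's arc.

Call:
jog_arm([
  [-0.0025,0,0.0042],
  [-0.0046,0,0.0079],
  [-0.0068,0,0.0123],
  [-0.009,0,0.0168],
  [-0.0107,0,0.0207],
  [-0.0125,0,0.0253],
  [-0.0141,0,0.03],
  [-0.0154,0,0.034],
], hand=[255,255,255,255,255,255,255,255], yaw=[0,0,0,0,0,0,0,0])

```text
time: 7.65
tcp_pos: [0.5288, -0.0435, 0.1101]
ee_rot: [2.468, 1.942, -0.001]
wrist_force: [-0.9, -8.5, 2.2]
width: -0.0001
grasp_force: 4.2
```

```bash
cat > s.py <<'E'
from h import *
F=[]
for i in range(3):
    lid('f'); 
E
sed -i 's/range(3):$/range(2):/' s.py; python3 s.py
```

```text
scene 696 theta 0.284 x0 0.0356 rms 0.0015
top 602 theta 0.286 x0 0.0395 rms 0.0015
7.75 h [-0.1476  0.0016  0.0243] F [-0.59 -8.74  1.25] Fh -8.63
scene 709 theta 0.285 x0 0.0347 rms 0.0014
top 595 theta 0.284 x0 0.0405 rms 0.0016
7.85 h [-0.1475  0.0015  0.0245] F [-0.84 -7.74  0.6 ] Fh -7.72
```

Call:
jog_arm([
  [-0.0008,0,0.0014],
  [-0.0012,0,0.0027],
  [-0.0016,0,0.0041],
  [-0.002,0,0.0062],
  [-0.0024,0,0.0076],
  [-0.0027,0,0.009],
  [-0.003,0,0.0103],
  [-0.0033,0,0.0117],
], hand=[255,255,255,255,255,255,255,255], yaw=[0,0,0,0,0,0,0,0])

```text
time: 8.85
tcp_pos: [0.528, -0.0468, 0.0984]
ee_rot: [2.468, 1.942, -0.001]
wrist_force: [-0.9, -9.2, 1.0]
width: 0.0002
grasp_force: 4.5
```

```bash
python3 s.py
```

```text
scene 565 theta 0.18 x0 0.0665 rms 0.0014
top 502 theta 0.165 x0 0.0849 rms 0.0015
8.95 h [-0.1508  0.0016  0.0128] F [-0.79 -8.44  0.53] Fh -8.39
scene 558 theta 0.181 x0 0.0652 rms 0.0014
top 488 theta 0.175 x0 0.0775 rms 0.0015
9.05 h [-0.1508  0.0016  0.0129] F [ -1.11 -10.07   0.23] Fh -10.05
```

Call:
jog_arm([
  [-0.0004,0,0.0014],
  [-0.0008,0,0.0035],
  [-0.0011,0,0.0049],
  [-0.0014,0,0.007],
  [-0.0016,0,0.0084],
  [-0.0018,0,0.0105],
  [-0.002,0,0.012],
  [-0.0021,0,0.0133],
], hand=[255,255,255,255,255,255,255,255], yaw=[0,0,0,0,0,0,0,0])

```text
time: 10.05
tcp_pos: [0.5274, -0.0491, 0.085]
ee_rot: [2.468, 1.942, -0.002]
wrist_force: [-0.3, -11.1, 1.1]
width: 0.0001
grasp_force: 5.7
```

```bash
python3 s.py
```

```text
scene 191 theta 0.004 x0 5.8955 rms 0.001
top 216 theta 0.038 x0 0.4981 rms 0.0013
10.15 h [-0.1532  0.0016 -0.0005] F [ -1.51 -10.26  -0.95] Fh -10.33
scene 186 theta 0.02 x0 0.95 rms 0.001
top 199 theta 0.029 x0 0.683 rms 0.001
10.25 h [-0.1532  0.0016 -0.0005] F [ -1.02 -10.65  -0.62] Fh -10.59
```

```bash
python3 - <<'E'
from h import *
p,W=cloud('scene'); q=h(W)
m=(q[...,0]>-.14)&(q[...,0]<.02)&(abs(q[...,1])<.1)&(q[...,2]>-.006)&(q[...,2]<.05)
x=q[m]; 
for a in np.arange(-.14,.02,.02):
    k=x[(x[:,0]>a)&(x[:,0]<a+.02)]; print(round(a+.01,2),len(k),np.median(k[:,2]).round(4) if len(k) else '')
cv2.imwrite('pics/g.png',cv2.resize(p[130:270,270:430],None,fx=4,fy=4)[...,::-1])
E
```

```text
-0.13 139 0.0241
-0.11 251 0.0214
-0.09 353 0.0202
-0.07 356 0.0181
-0.05 364 0.0151
-0.03 376 0.0125
-0.01 378 0.0079
0.01 45 0.0056
```

View pics/g.png

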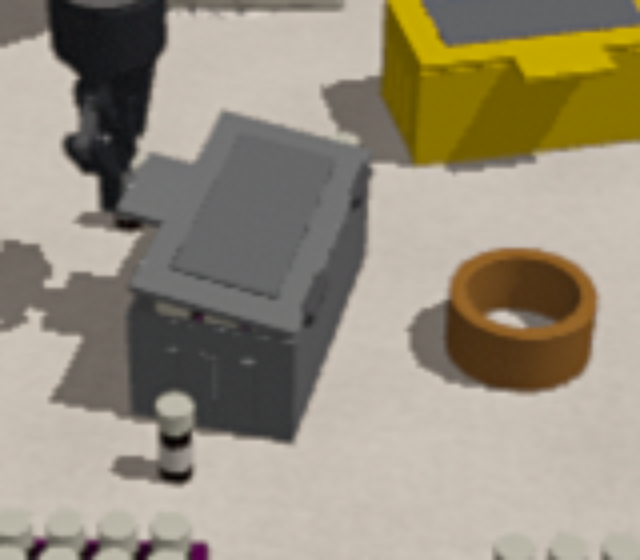

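The tab is resting on the finger at about 0.135 rad with a 10 N preload. I'll ease the preload off slowly while going down.

Call:
jog_arm([
  [-0.0001,0,0.001],
  [-0.0002,0,0.002],
  [-0.0003,0,0.003],
  [-0.0004,0,0.004],
  [-0.0005,0,0.005],
  [-0.0006,0,0.006],
  [-0.0007,0,0.007],
  [-0.0008,0,0.008],
], hand=[255,255,255,255,255,255,255,255], yaw=[0,0,0,0,0,0,0,0])

```text
time: 11.3
tcp_pos: [0.5272, -0.0499, 0.077]
ee_rot: [2.468, 1.942, -0.002]
wrist_force: [-0.9, -11.6, 0.9]
width: 0.0003
grasp_force: 5.8
```

```bash
cat > g.py <<'E'
from h import *
p,W=cloud('scene'); q=h(W)
m=(q[...,0]>-.105)&(q[...,0]<-.01)&(abs(q[...,1])<.1)&(q[...,2]>-.006)&(q[...,2]<.05)
x=q[m]; c=np.polyfit(x[:,0],x[:,2],1); r=abs(x[:,2]-np.polyval(c,x[:,0])); x=x[r<.003]
print('theta',-np.polyfit(x[:,0],x[:,2],1)[0], len(x))
g=q[(abs(q[...,1]-.04)<.05)]
s=sensors.state(); print(s['time'],'h',h(s['tcp_pos']).round(4),'Fh',(E1@s['wrist_force']).round(2),s['wrist_force'].round(2))
E
python3 g.py
```

```text
theta 0.07816901532568687 1478
11.35 h [-0.1541  0.0016 -0.0086] Fh -11.23 [ -1.03 -11.31   0.87]
```

Call:
jog_arm([
  [-0.0001,0,0.001],
  [-0.0002,0,0.002],
  [-0.0003,0,0.003],
  [-0.0004,0,0.004],
  [-0.0005,0,0.005],
  [-0.0006,0,0.006],
  [-0.0007,0,0.007],
  [-0.0008,0,0.008],
], hand=[255,255,255,255,255,255,255,255], yaw=[0,0,0,0,0,0,0,0])

```text
time: 12.35
tcp_pos: [0.5271, -0.0507, 0.069]
ee_rot: [2.468, 1.942, -0.002]
wrist_force: [-0.6, -11.1, -0.9]
width: 0.0002
grasp_force: 5.6
```

```bash
python3 g.py
```

```text
theta 0.024687396044267017 1446
12.4 h [-0.1548  0.0015 -0.0166] Fh -10.97 [ -1.13 -11.01   0.1 ]
```

Call:
jog_arm([
  [-0.0001,0,0.001],
  [-0.0002,0,0.002],
  [-0.0003,0,0.003],
  [-0.0004,0,0.004],
  [-0.0005,0,0.005],
  [-0.0006,0,0.006],
  [-0.0007,0,0.007],
  [-0.0008,0,0.008],
], hand=[255,255,255,255,255,255,255,255], yaw=[0,0,0,0,0,0,0,0])

```text
time: 13.4
tcp_pos: [0.5272, -0.051, 0.0616]
ee_rot: [2.468, 1.942, -0.0]
wrist_force: [-2.1, -8.2, 5.5]
width: 0.0002
grasp_force: 3.9
```

```bash
python3 g.py; python3 - <<'E'
from h import *
p,W=cloud('scene'); cv2.imwrite('pics/k.png',cv2.resize(p[130:270,270:430],None,fx=4,fy=4)[...,::-1])
E
```

```text
theta 0.000257385430765274 1433
13.45 h [-0.1551  0.0013 -0.024 ] Fh -7.93 [-1.17 -7.88  5.79]
```

View pics/k.png

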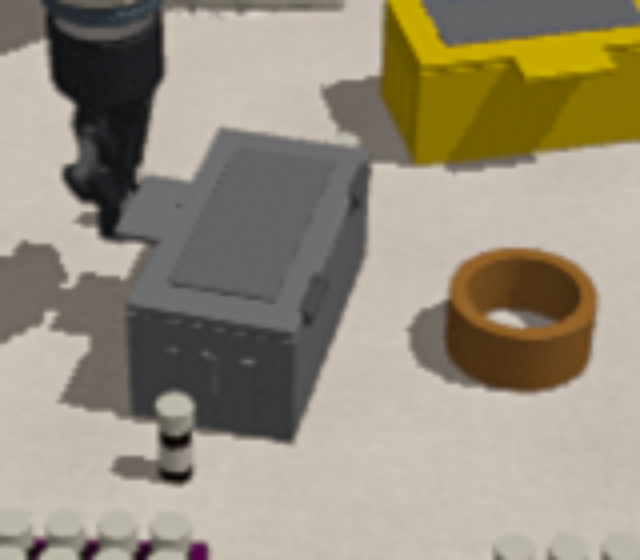

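The picture shows the lid shut flat on the rim, with the finger in front of the tab at (115,225). I'll back off and rise clear.

Call:
jog_arm([
  [-0.001,0,0],
  [-0.005,0,0],
  [-0.02,0,0],
  [-0.04,0,0],
  [-0.045,0,-0.05],
  [-0.045,0,-0.1],
  [-0.045,0,-0.15],
  [-0.045,0,-0.15],
], hand=[255,255,255,255,255,255,255,255], yaw=[0,0,0,0,0,0,0,0])

```text
time: 14.5
tcp_pos: [0.5187, -0.0951, 0.2152]
ee_rot: [2.465, 1.938, 0.008]
wrist_force: [0.0, -0.3, -0.4]
width: -0.0003
grasp_force: 0.0
```

```bash
python3 g.py; python3 - <<'E'
from h import *
p,W=cloud('scene'); q=h(W); old=h(np.load('c_scene.npz')['W'])
# back/side wall shift check: y-side wall and vials via image difference of lower front region
o=np.load('c_scene.npz')['p'].astype(int); d=abs(o-p.astype(int)).max(2)>40
cv2.imwrite('pics/z.png',np.concatenate([o[130:270,250:430].astype(np.uint8),p[130:270,250:430]],1)[...,::-1].repeat(2,0).repeat(2,1))
E
```

```text
theta 0.0005508311657797235 1456
14.55 h [-0.1999  0.0008  0.1274] Fh -0.01 [-0.57  0.13  0.04]
```

View pics/z.png

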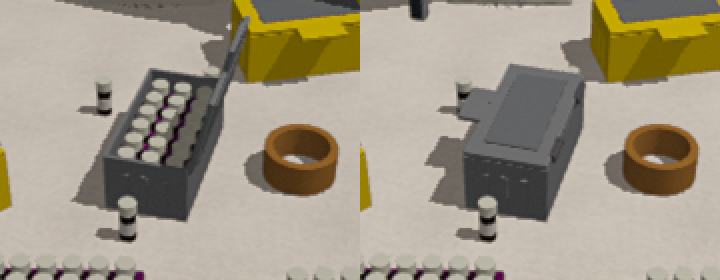

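The lid is shut, the case and vials look unmoved, and the hand is clear.

```bash
python3 -c "
from rig import finish_job
print(finish_job())"
```

```text
the job is handed in; nothing more can be done
None
```

The job is handed in: the lid was tipped over from behind, caught at about 0.56 rad and lowered until shut at up to about 11 N, with the case and the vials and tape beside it apparently unmoved and the hand clear; the tool can't tilt, so I caught the tab's tip edge on a vertical finger, not from below, and no verdict was returned.

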